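# Show the back of the block to the bench camera with the pull-out mirror

## Task

Take the mirror's orange grip tab, keeping the fingers off the glass, and pull the sprung slide straight out of its blue dust hood until its pointer is at the red line on the scale. Then turn the mirror by the tab until the bench camera, looking straight into the mirror, sees the red stripe on the back of the wooden block in the middle third of the glass. The springs would take the mirror back, so finish holding the tab there, still; leave both wooden blocks, the eraser and the marker where they are.

Things in the scene. Friction and masses are not known exactly. Their poses are not given: they have to be found in the camera images.
- grip_tab (a point): centre of the orange grip tab on the mirror's stem, 108 mm above the table; 32 mm long (its x), 12 mm thick (its y: pinch it this way from above), 32 mm tall; on the mirror's upright turning axis (z) and turns with it. Hood roof below it 81 mm above the table; stem 8 mm thick. Mirror square: +x points into the hood (pull to -x), +y to the side of glass and camera.
- mirror_middle (a point): middle of the mirror's glass, on the turning axis, 56 mm below the tab's centre, 52 mm above the table; the glass is upright, 56 mm wide (its x) by 37 mm high in a black frame 60 mm wide, and faces its own +y
- camera_lens (a point): front of the black bench camera's lens, 52 mm above the table. Camera and slide are one fixed stand (yaw within 0.2 rad); axes here are the stand's: x into the hood, y from mirror to camera (it looks along -y). With the slide at the red line the mirror's middle is on that view axis, 203.5 mm ahead of the lens.
- red_line (a point): middle of the red setting line across the white scale that lies beside the rail on the side away from the camera, 10 mm above the table; with the slide at the line the mirror's turning axis is 29 mm from it, towards the camera
- mirror_slide (a joint): how far the mirror's slide is pulled out, m: 0 parked in the hood, 0.080 at the red line, stop at 0.110. It slides towards the stand's -x. The spring pulls it back with 2 N when parked and about 5 N at the line.
- mirror_turn (a joint): how far the mirror is turned, rad: 0 square to the camera, positive anticlockwise seen from above, stops at 0.8 either way. A light spring turns it back to 0 (0.06 N m per rad). The hood is 30 mm wide inside and the glass comes clear of it at 0.064 m of slide.
- reflected_view (a point): at the mirror's middle, at 52 mm: its x axis points along the camera's view after reflection in the mirror (with the slide at the line), so it turns by twice the mirror's angle; at mirror_turn 0 it points straight back at the camera (the stand's +y)
- red_stripe (a point): on the red-striped block's back, 52 mm up: middle of an 8 mm wide red stripe up the back face and over the top. Block: planed wood, 110 mm wide, 19 mm thick, on edge, 62 mm tall, standing to one side of the camera's axis (which side varies), its back away from the camera; the stripe is 70 to 135 mm from it along x and 80 to 130 mm nearer the camera than the mirror is.
- blue_stripe (a point): the same on the other, like block, with a blue stripe, on the other side of the camera's axis; not to be shown, not to be moved
- red_block: the block with the red stripe; origin at the middle of its front face (towards the camera), 31 mm up; loose
- blue_block: the block with the blue stripe, origin likewise; loose
- orange_tab: the grip tab itself; origin on the turning axis at table height, 108 mm below the tab's centre
- mirror_glass: the mirror's glass; must not be touched. Origin on the turning axis at table height
- marker: red and white marker lying flat, 135 mm long along its y, 16 mm thick; loose, origin under its middle
- eraser: red and white eraser lying flat, 21 x 45 mm, 13 mm high; loose, origin under its middle
Mind the look-alikes: they are no part of the job. Leave any turquoise look-alike of the red_block alone.

How it is judged:
On the way:
1. the slide is pulled out to the red line and held by the tab (value of joint mirror_slide between 0.075 and 0.085 m and contact force between the fingers and orange_tab above 1 N), for 0.2 s.
At the end, for the whole second after the job is handed in: The fingers still hold the tab (over 1 N), the slide is within 5 mm of the red line, and the camera's centre view, reflected in the mirror, passes within 16 mm of the middle of the red stripe (so it shows in the middle third of the glass); slide and mirror are still (under 10 mm/s and 0.05 rad/s) (all of step 1 and y of red_stripe in the frame of reflected_view between -0.016 and 0.016 m and x of red_stripe in the frame of reflected_view above 0.05 m and velocity of joint mirror_slide between -0.01 and 0.01 m/s and velocity of joint mirror_turn between -0.05 and 0.05 rad/s); the arm keeps its last pose, push and grip.
It fails at once if the fingers touch the mirror's glass (contact force between the fingers and mirror_glass above 0.5 N).
It fails at once if the mirror is turned over 0.35 rad while still inside the hood (slide under 60 mm) (value of joint mirror_slide below 0.06 m and (value of joint mirror_turn above 0.35 rad or value of joint mirror_turn below -0.35 rad)).
It fails at once if a wooden block is moved over 10 mm (distance of any of red_block, blue_block from where it was at the start of the episode above 0.01 m).
It fails at once if the eraser or the marker is moved over 20 mm (distance of any of eraser, marker from where it was at the start of the episode above 0.02 m).
It also fails if it takes over 38 s, if anything falls off the work surface, if the arm or the gripper's body presses on something with over 40 N, if the wrist force passes 120 N, or if a joint passes its speed limit or range.

## Robot

A 6-joint arm with a two-finger parallel gripper is mounted at the origin on a cart in front of the work surface, level with it; the furniture and walls round the work are solid. World frame = base frame: x ahead of the robot, y to its left, z up, the work surface at z = 0. Lengths are in m, angles in rad, forces in N, time in s.
With the tool pointing down it reaches from about 0.325 to 0.775 m from the base axis. Payload 9.3 kg.
Tool frame: the origin (TCP) lies where the fingers leave the gripper's body, on its centre line; the fingertips stand 73 mm ahead of it and the grasp point (between the pads) lies 54 mm ahead of it; z points along the fingers, y is the direction in which the jaws open and shut (so a half turn about z gives the same grasp; the last joint's range is limited). The gripper opens to 85 mm and grips with 20 to 120 N. Pads are 22 mm wide; open, the fingers measure 114 mm over their backs; the gripper's body (76 mm by 85 mm) begins 54 mm behind the grasp point. The pads swing forward as they close: fully open they stand 13 mm farther back than shut.
Start: joints at [-1.298, 0.259, 0.021, 1.334, 0, 1.418], TCP at [0.227, -0.501, 0.304] pointing down, gripper open.
Joint ranges: [-3.04, 3.04], [-0.91, 1.82], [-1.04, 1.36], [-1.92, 1.95], [-1.52, 1.45], [-3.14, 3.14]. Speed limits (rad/s): [2.22, 2.22, 2.79, 3.14, 3.14, 3.14].

## Interface

Orientations are given as a rotation vector (axis times angle).
In Python, from bench import ctrl gives the robot as it stands.
- The arm moves only by the tool step_arm, never from a script. Its argument "deltas" is one flat list of numbers, 5 for each row, row after row: the opening, from 0 (shut) to 1 (fully open), then the shift along the tool's x, y, z in mm, then the turn about the tool's z in units of 5 degrees (1.0 is 5 degrees). In form: [fingers, dx, dy, dz, twist, fingers, dx, dy, dz, twist, ...]. A call has 1 to 5 rows; each row is the pose to reach, as a shift and turn from the pose commanded when the call began, along the tool's axes at that moment; what a row does not reach only later rows make up. A row lasts 1/10 s, in which the tool goes at most 50 mm and 8.59 degrees, less where a joint would pass 70% of its speed; a pose out of reach is approached as far as the arm can. A call with a gripper value outside its range is refused whole. The fingers move at their own pace and stop on an object; the grip force is fixed at half the most. Time passes only in rows, so rows that repeat a pose let the fingers close. It gives the time, the measured TCP pose, the force and the opening at its end, in the units of the state.
- ctrl.state(): the state, without advancing time (a new reading comes with each control period).
- ctrl.capture(name): name is "side" or "top"; returns the picture (384x512x3 uint8, red, green, blue); there is no depth.
- ctrl.get_calibration(name): a dict with "fx", "fy", "cx", "cy" (pixels), "eye" and "orientation" of the camera in the world. Camera axes: x right, y up, looking along -z (the intrinsics and any distortion apply to the point x, -y, -z); pixel columns grow to the right and rows downward; lengths in m; the calibration is good to about 2 mm. A picture is of the moment at which its call begins. get_calibration takes no time and is no camera call.
- ctrl.close_job(): hands the job in, once; it reports no verdict.
The state is a dict: "time_s": time; "joints": joint angles; "qvel": joint speeds; "joint_torque": joint torques, N m; "position": TCP position; "tool_rot": TCP orientation; "ft_force": force on the tool from outside, world axes, zero at the start; "ft_torque": the same for the moment, N m; "opening": finger opening in m.
Only numpy, scipy, OpenCV 4.12 (cv2) and the standard library are available. Lean on these libraries where they do the work, as an engineer would, in place of code of your own. Each camera call takes 0.05 s, during which the arm holds its last target.

## Working session

There is one attempt and no reset: what is moved stays moved. The work goes in short steps, Python scripts to look and compute and a tool call to move; the robot and the scene stay as the last step left them, time stands still between calls to the robot, and variables do not carry over. Pictures are saved under pics/ and viewed, and the job is handed in when it is done.

Besides the shell and the picture viewer there is one more tool, called after "Request:" as a command line: name --argument value ..., lists and objects as JSON in quotes. step_arm: Moves the arm, as the interface text tells. Its arguments: {"type":"object","properties":{"deltas":{"type":"array","items":{"type":"number"}}},"required":["deltas"]}

```bash
mkdir -p pics; ls; python3 - <<'E'
from bench import ctrl
import cv2,json
print(ctrl.state())
for n in ("top","side"):
    im=ctrl.capture(n); cv2.imwrite(f"pics/{n}0.png",im[:,:,::-1]); print(n,ctrl.get_calibration(n))
E
```

```text
pics
{'time_s': 0.0, 'joints': array([-1.29758863e+00,  2.59196464e-01,  2.07410955e-02,  1.33368392e+00,
       -2.61990706e-05,  1.41817801e+00]), 'qvel': array([ 0.00203386,  0.00062357, -0.00145314,  0.00074932, -0.0009971 ,
       -0.00018792]), 'joint_torque': array([-6.02304735e-04, -5.55635405e+01,  3.44531929e+01,  1.36056371e-02,
       -3.18865141e-04, -7.97679746e-06]), 'position': array([ 0.22712022, -0.50070958,  0.30325564]), 'tool_rot': array([-3.06934526e+00, -6.63560824e-01,  1.68123132e-04]), 'ft_force': array([ 0.57222502, -0.43659089,  0.0603455 ]), 'ft_torque': array([-0.05937012, -0.01807945,  0.00390492]), 'opening': 0.08507409228116818}
top {'fx': 448.4545447655433, 'fy': 448.4545447655433, 'cx': 256.64079348092736, 'cy': 189.77561009662193, 'eye': array([0.45450879, 0.20142912, 1.1282003 ]), 'orientation': array([ 0.02907581, -0.05966893, -1.54312503])}
side {'fx': 476.5564418915213, 'fy': 476.5564418915213, 'cx': 258.0753287118615, 'cy': 190.5378630477389, 'eye': array([ 0.4632081 , -0.71025973,  0.72111172]), 'orientation': array([ 0.96157697, -0.04284311, -0.08831275])}
```

View pics/top0.png

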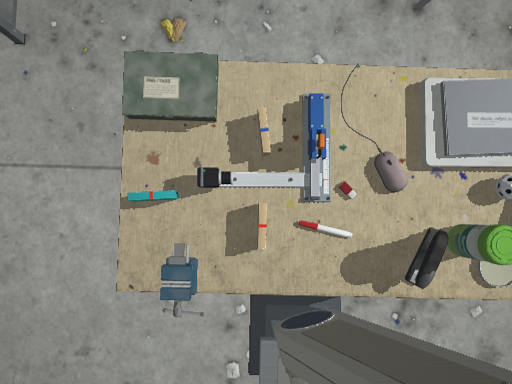

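View pics/side0.png

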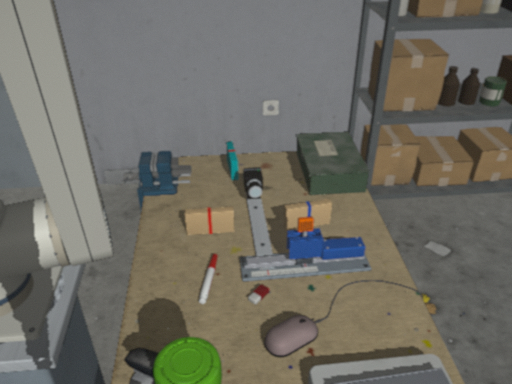

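```bash
python3 - <<'E'
import cv2
a=cv2.imread("pics/top0.png"); b=cv2.imread("pics/side0.png")
c=cv2.resize(a[85:265,190:360],None,fx=4.0,fy=3.3333,interpolation=cv2.INTER_CUBIC)
c=cv2.resize(a[85:265,190:360],None,fx=3.3,fy=3.3,interpolation=cv2.INTER_CUBIC)
cv2.imwrite("pics/topz.png",c)
cv2.imwrite("pics/sidez.png",cv2.resize(b[160:310,175:385],None,fx=3.8,fy=3.8,interpolation=cv2.INTER_CUBIC))
E
```

```text
(no output)
```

View pics/topz.png

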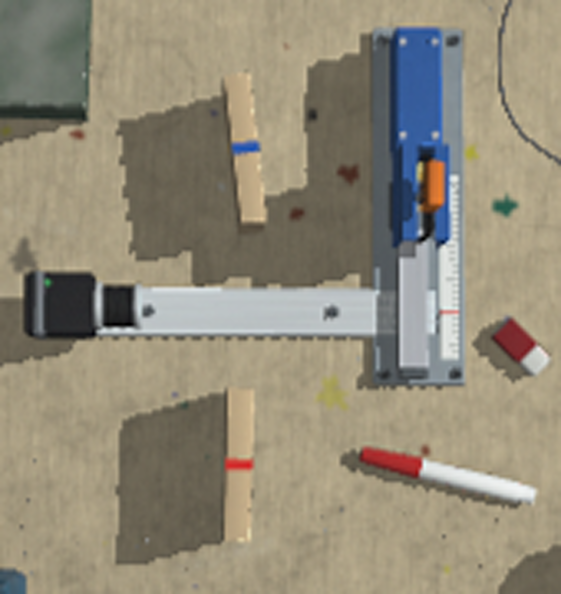

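View pics/sidez.png

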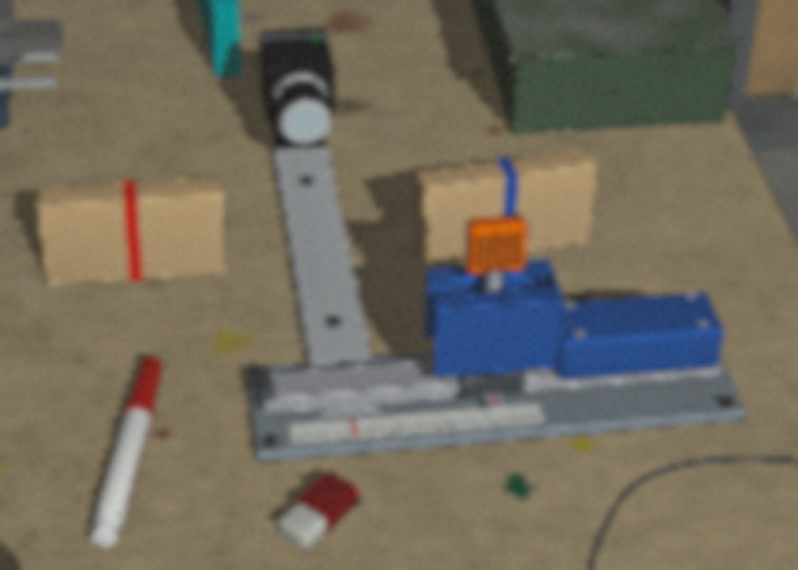

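```bash
cat > h.py <<'E'
import numpy as np,cv2
from scipy.spatial.transform import Rotation as R
from bench import ctrl
def ray(n,u,v):
    c=ctrl.get_calibration(n); d=np.array([(u-c['cx'])/c['fx'],-(v-c['cy'])/c['fy'],-1.])
    return c['eye'],R.from_rotvec(c['orientation']).apply(d)
def pl(n,u,v,z):
    e,d=ray(n,u,v); return e+d*(z-e[2])/d[2]
def proj(n,p):
    c=ctrl.get_calibration(n); q=R.from_rotvec(c['orientation']).inv().apply(np.array(p)-c['eye'])
    return np.array([c['cx']+c['fx']*q[0]/-q[2], c['cy']-c['fy']*q[1]/-q[2]])
E
python3 - <<'E'
from h import *
print({k:v for k,v in ctrl.get_calibration('top').items()})
t=cv2.imread("pics/top0.png"); s=cv2.imread("pics/side0.png")
def blob(im,lo,hi,box):
    x0,y0,x1,y1=box; h=cv2.cvtColor(im,cv2.COLOR_BGR2HSV)[y0:y1,x0:x1]
    m=cv2.inRange(h,lo,hi); ys,xs=np.nonzero(m); 
    return xs.mean()+x0,ys.mean()+y0,(xs.min()+x0,xs.max()+x0,ys.min()+y0,ys.max()+y0),len(xs),cv2.minAreaRect(np.stack([xs+x0,ys+y0],1).astype(np.float32))
o=blob(t,(5,180,150),(18,255,255),(310,120,335,165)); print('tab top',o, pl('top',o[0],o[1],.124))
o=blob(s,(3,180,100),(18,255,255),(285,205,330,240)); print('tab side',o, pl('side',o[0],o[1],.108))
for nm,lo,hi,b in(('redline',(0,80,100),(6,255,255),(320,170,335,190)),('redstripe',(0,150,100),(6,255,255),(250,215,275,235))):
    for lo2,hi2 in((lo,hi),((172,lo[1],lo[2]),(180,255,255))):
        try:
            o=blob(t,lo2,hi2,b); print(nm,o,pl('top',o[0],o[1],.01 if nm=='redline' else .062))
        except Exception as e: print(nm,'none')
# red block top face: wood corners
h=cv2.cvtColor(t,cv2.COLOR_BGR2HSV)
print(t[224:228,255:272].tolist())
for nm,y in(('a',210),('b',240)): print(nm,t[y,252:274].tolist())
for (u,v,z,nm) in ((323,183,0.01,'line?'),): pass
# deck edges: base plate corners zoom
for (u,v) in((375,28),(464,28),(375,383),(464,383)):
    print(pl('top',u/3.3+190,v/3.3+85,.008))
for (u,v) in((104,285),(375,291),(104,334),(375,336)):
    print('arm',pl('top',u/3.3+190,v/3.3+85,.008))
for (u,v) in((135,286),(135,326)):
    print('lens',pl('top',u/3.3+190,v/3.3+85,.052))
E
```

```text
{'fx': 448.4545447655433, 'fy': 448.4545447655433, 'cx': 256.64079348092736, 'cy': 189.77561009662193, 'eye': array([0.45450879, 0.20142912, 1.1282003 ]), 'orientation': array([ 0.02907581, -0.05966893, -1.54312503])}
tab top (np.float64(321.46), np.float64(140.24), (np.int64(320), np.int64(323), np.int64(134), np.int64(146)), 50, ((321.5, 140.0), (12.0, 3.0), 90.0)) [0.62814613 0.03880939 0.124     ]
tab side (np.float64(305.17514124293785), np.float64(223.82485875706215), (np.int64(298), np.int64(312), np.int64(218), np.int64(231)), 177, ((305.0, 224.5), (13.0, 14.0), 90.0)) [0.62903111 0.03786134 0.108     ]
redline (np.float64(325.5), np.float64(179.0), (np.int64(323), np.int64(328), np.int64(179), np.int64(179)), 6, ((325.5, 179.0), (5.0, 0.0), 180.0)) [0.55015062 0.00837833 0.01      ]
redline none
redstripe (np.float64(261.3181818181818), np.float64(225.0909090909091), (np.int64(258), np.int64(265), np.int64(224), np.int64(226)), 22, ((261.5, 225.0), (2.0, 7.0), 90.0)) [0.4317649  0.16806334 0.062     ]
redstripe none
[[[80, 97, 103], [84, 100, 105], [76, 91, 92], [61, 72, 166
[... 1518 characters left out ...]
8, 162, 184], [130, 165, 187], [132, 168, 190], [135, 171, 193], [138, 175, 197], [133, 169, 192], [134, 163, 176], [126, 152, 164], [124, 151, 162], [130, 157, 168], [128, 155, 166], [127, 152, 164], [127, 153, 164], [130, 157, 169]]
[0.76645872 0.06759843 0.008     ]
[ 0.76866886 -0.00108047  0.008     ]
[0.49336967 0.061953   0.008     ]
[ 0.49521508 -0.00580014  0.008     ]
arm [0.56212396 0.26954575 0.008     ]
arm [0.56342837 0.06340129 0.008     ]
arm [0.52488163 0.26839059 0.008     ]
arm [0.52909888 0.06269161 0.008     ]
lens [0.55781034 0.24427872 0.052     ]
lens [0.52858136 0.24340659 0.052     ]<stdin>:7: RuntimeWarning: Mean of empty slice.
  ret = ret.dtype.type(ret / rcount)
```

```bash
python3 - <<'E'
from h import *
P=lambda *a:np.round(pl(*a),4)
print('red stripe top', P('top',266.0,225.1,.062),'front edge',P('top',257.6,225.1,.062))
print('blue stripe zoom back', P('top',190+260/3.3,85+147/3.3,.062))
s=cv2.imread("pics/side0.png")
h=cv2.cvtColor(s,cv2.COLOR_BGR2HSV)[200:240,200:220]
m=cv2.inRange(h,(0,150,80),(6,255,255)); ys,xs=np.nonzero(m); 
for y in np.unique(ys): print(y+200,xs[ys==y].mean()+200,end='; ')
print()
print('side stripe at top', P('side',209.3,209,.062),'bottom',P('side',210.5,233.5,0))
for u,v in((187,214),(232,212)): print('side back top corners',P('side',u-.0,v,.062))
for z in (.0,.1,.2,.25): print(z,'bottle top-view',P('top',496,244,z),'side',P('side',190,352,z))
print('red line side', P('side',175+354/3.8,160+428/3.8,.01))
print('eraser',P('top',348,189,.0),'marker',P('top',298,223,0),P('top',351,236,0))
st=ctrl.state(); Rm=R.from_rotvec(st['tool_rot']).as_matrix(); print(np.round(Rm,3), st['time_s'])
E
python3 - <<'E'
import cv2
b=cv2.imread("pics/side0.png"); 
cv2.imwrite("pics/sb.png",cv2.resize(b[250:384,100:360],None,fx=3,fy=3))
t=cv2.imread("pics/top0.png"); 
cv2.imwrite("pics/tb.png",cv2.resize(t[170:384,270:512],None,fx=2.7,fy=2.7))
E
```

```text
red stripe top [0.432 0.157 0.062] front edge [0.4315 0.1769 0.062 ]
blue stripe zoom back [0.6609 0.1561 0.062 ]
208 209.0; 209 209.0; 210 209.0; 211 209.0; 212 209.0; 213 209.0; 214 209.0; 215 209.0; 216 209.0; 217 209.0; 218 209.0; 219 209.0; 220 209.0; 221 209.0; 222 209.5; 223 210.0; 224 210.0; 225 210.0; 226 210.0; 227 210.0; 228 210.0; 229 210.0; 230 210.0; 231 210.0; 232 210.0; 233 210.0; 
side stripe at top [0.4322 0.1688 0.062 ] bottom [0.4311 0.1557 0.    ]
side back top corners [0.3818 0.155  0.062 ]
side back top corners [0.4835 0.1524 0.062 ]
0.0 bottle top-view [ 0.3983 -0.429   0.    ] side [ 0.3906 -0.1689  0.    ]
0.1 bottle top-view [ 0.4033 -0.3731  0.1   ] side [ 0.4007 -0.2439  0.1   ]
0.2 bottle top-view [ 0.4082 -0.3173  0.2   ] side [ 0.4107 -0.319   0.2   ]
0.25 bottle top-view [ 0.4107 -0.2893  0.25  ] side [ 0.4158 -0.3566  0.25  ]
red line side [0.5501 0.0047 0.01  ]
eraser [ 0.5272 -0.0509  0.    ] marker [0.4381 0.074  0.    ] [ 0.409  -0.0603  0.    ]
[[ 0.911  0.413 -0.   ]
 [ 0.413 -0.911  0.001]
 [ 0.    -0.001 -1.   ]] 0.1
```

View pics/tb.png

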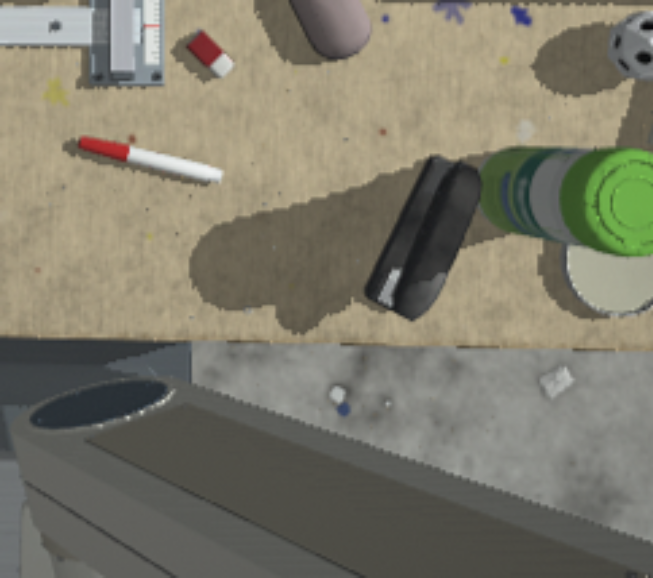

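View pics/sb.png

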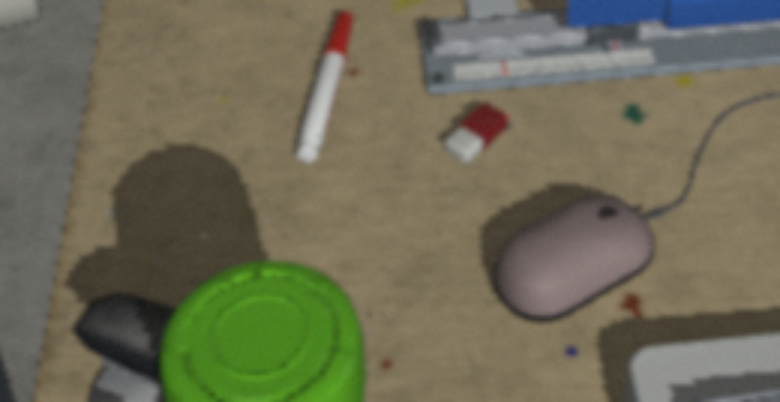

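```bash
cat >> h.py <<'E'
def go(p,yaw):
    st=ctrl.state(); Rm=R.from_rotvec(st['tool_rot']).as_matrix()
    d=Rm.T@(np.array(p)-st['position'])*1000
    y0=np.arctan2(Rm[1,0],Rm[0,0]); dy=(yaw-y0+np.pi)%(2*np.pi)-np.pi
    print('t',st['time_s'],'pos',st['position'].round(4),'yaw',round(y0,4),'j',st['joints'].round(3),'F',st['ft_force'].round(1),'T',st['ft_torque'].round(2),'op',round(st['opening'],4))
    print('delta mm',d.round(1),'twist units',round(-np.degrees(dy)/5,2), 'tilt',Rm[:,2].round(4))
E
python3 -c "
from h import *
go([.6285,.0385,.36],np.pi+.018)
print((pl('top',507,246,.2)),pl('side',187,362,.2))"
```

```text
t 0.1 pos [ 0.2271 -0.5008  0.3033] yaw 0.4258 j [-1.298  0.259  0.021  1.334  0.     1.418] F [ 0.   0.7 -1.3] T [0.03 0.06 0.01] op 0.0854
delta mm [ 588.3 -325.4  -56.2] twist units -31.33 tilt [-3.0e-04  1.1e-03 -1.0e+00]
[ 0.40468626 -0.34039373  0.2       ] [ 0.40730933 -0.33361524  0.2       ]
```

Request:
step_arm --deltas '[1,0,0,-40,-1.6,1,0,0,-70,-3.2,1,0,0,-70,-4.8,1,0,0,-70,-6.4,1,0,0,-70,-8]'

```text
time_s: 0.6
position: [0.2272, -0.5009, 0.3738]
tool_rot: [-2.653, -1.681, -0.0]
ft_force: [0.7, 0.1, -0.1]
opening: 0.0854
```

```bash
python3 -c "
from h import *
go([.6285,.0385,.36],np.pi+.018)"
```

```text
t 0.6 pos [ 0.2272 -0.5009  0.3738] yaw 1.1297 j [-1.298  0.249  0.185  1.506 -0.     0.714] F [ 0.7  0.1 -0.1] T [ 0.06 -0.01  0.02] op 0.0854
delta mm [659.1 132.6  13.9] twist units -23.26 tilt [-1.e-04  3.e-04 -1.e+00]
```

Request:
step_arm --deltas '[1,40,8,0,-1.6,1,80,16,0,-3.2,1,120,24,0,-4.8,1,160,32,0,-6.4,1,200,40,0,-8]'

```text
time_s: 1.1
position: [0.3503, -0.3364, 0.3736]
tool_rot: [-1.919, -2.487, -0.0]
ft_force: [1.2, -0.7, 0.4]
opening: 0.0854
```

```bash
python3 -c "
from h import *
go([.6285,.0385,.36],np.pi+.018)"
```

```text
t 1.1 pos [ 0.3503 -0.3364  0.3736] yaw 1.8275 j [-0.938  0.136  0.039  1.474  0.     0.376] F [ 1.2 -0.7  0.4] T [-0.05 -0.06  0.02] op 0.0854
delta mm [292.  364.3  13.7] twist units -15.27 tilt [-2.e-04  4.e-04 -1.e+00]
```

Request:
step_arm --deltas '[1,25,31,0,-1.6,1,50,62,0,-3.2,1,75,93,0,-4.8,1,100,125,0,-6.4,1,125,156,0,-8]'

```text
time_s: 1.6
position: [0.4704, -0.1764, 0.3737]
tool_rot: [-0.952, -2.994, -0.0]
ft_force: [-0.2, -1.5, -0.6]
opening: 0.0853
```

```bash
python3 -c "
from h import *
go([.6285,.0385,.30],np.pi+.018)"
```

```text
t 1.6 pos [ 0.4704 -0.1764  0.3737] yaw 2.5259 j [-0.526  0.165  0.075  1.481  0.     0.09 ] F [-0.2 -1.5 -0.6] T [-0.09 -0.06 -0.04] op 0.0853
delta mm [ -5.  266.7  73.7] twist units -7.26 tilt [-3.e-04  2.e-04 -1.e+00]
```

Request:
step_arm --deltas '[1,-1,45,0,-1.6,1,-2,90,0,-3.2,1,-3,135,10,-4.8,1,-4,180,30,-6.4,1,-5,225,50,-7.26]'

```text
time_s: 2.1
position: [0.6056, 0.0038, 0.3232]
tool_rot: [-0.028, 3.141, -0.0]
ft_force: [0.4, -0.7, -0.2]
opening: 0.0856
```

```bash
python3 -c "
from h import *
go([.6285,.0385,.22],np.pi+.018)"
```

```text
t 2.1 pos [0.6056 0.0038 0.3232] yaw -3.124 j [-0.132  0.352  0.205  1.423 -0.    -0.15 ] F [ 0.4 -0.7 -0.2] T [-0.05  0.    0.03] op 0.0856
delta mm [-23.4  34.3 103.2] twist units -0.0 tilt [ 3.e-04 -1.e-04 -1.e+00]
```

Request:
step_arm --deltas '[1,-12,17,30,0,1,-23,34,60,0,1,-23,34,95,0,1,-23,34,98,0,1,-23,34,98,0]'

```text
time_s: 2.6
position: [0.627, 0.0362, 0.2256]
tool_rot: [0.019, -3.14, -0.0]
ft_force: [-1.0, -0.4, 1.1]
opening: 0.0853
```

```bash
python3 -c "
from h import *
go([.6285,.0385,.168],np.pi+.018)
for n in ('top','side'):
    cv2.imwrite(f'pics/{n}1.png',ctrl.capture(n)[:,:,::-1])
a=cv2.imread('pics/top1.png');b=cv2.imread('pics/side1.png')
o=np.hstack([cv2.resize(a[80:240,230:390],(400,400)),cv2.resize(b[130:290,220:380],(400,400))]);cv2.imwrite('pics/c1.png',o)
"
```

```text
t 2.6 pos [0.627  0.0362 0.2256] yaw -3.1295 j [-0.076  0.422  0.066  1.217 -0.    -0.088] F [-1.  -0.4  1.1] T [-0.04 -0.02 -0.  ] op 0.0853
delta mm [-1.6  2.2 57.6] twist units -0.07 tilt [-2.e-03  1.e-04 -1.e+00]
```

View pics/c1.png

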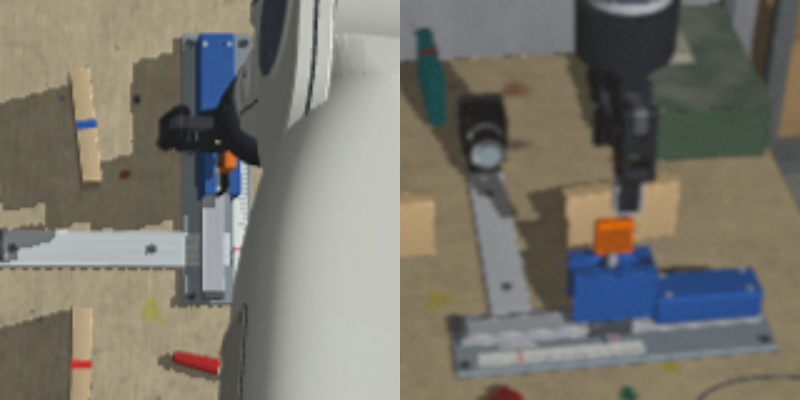

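```bash
python3 -c "
from h import *
for nm,p in (('tip near',[.627,-.012,.165]),('tip far',[.627,.085,.165]),('tab c',[.6285,.0385,.108]),('tab top',[.6285,.0385,.124])):
    u=proj('side',p); print(nm,u.round(1),((u-[220,130])*2.5+[400,0]).round())
go([.6285,.0385,.168],np.pi+.018)
b=cv2.imread('pics/side1.png'); cv2.imwrite('pics/c1b.png',cv2.resize(b[150:270,270:370],(600,720))[:600])
"
```

```text
tip near [310.3 216.9] [626. 217.]
tip far [301.7 187.9] [604. 145.]
tab c [304.9 223.6] [612. 234.]
tab top [305.3 217.5] [613. 219.]
t 2.7 pos [0.6278 0.0359 0.2278] yaw -3.13 j [-0.076  0.42   0.068  1.217 -0.    -0.088] F [ 0.9 -0.3  0.4] T [-0.01  0.   -0.03] op 0.0854
delta mm [-0.5  2.6 59.8] twist units -0.07 tilt [ 2.3e-03 -2.0e-04 -1.0e+00]
```

View pics/c1b.png

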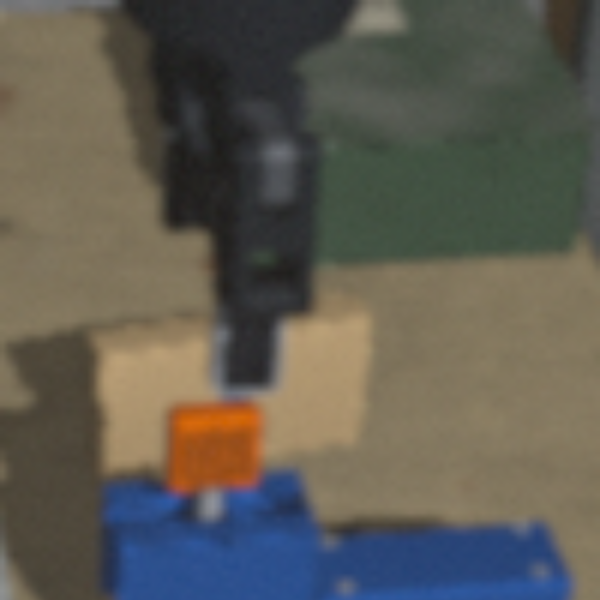

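Request:
step_arm --deltas '[1,-1,2.5,20,0,1,-1,2.5,45,0,1,-1,2.5,58,0,1,-1,2.5,58,0,1,-1,2.5,58,0]'

```text
time_s: 3.2
position: [0.6288, 0.0386, 0.1693]
tool_rot: [-0.018, 3.14, -0.0]
ft_force: [-0.1, 0.2, 0.3]
opening: 0.0854
```

```bash
python3 -c "
from h import *
for i in range(3): go([.6285,.0385,.166],np.pi+.018)
cv2.imwrite('pics/side2.png',ctrl.capture('side')[:,:,::-1])
b=cv2.imread('pics/side2.png'); cv2.imwrite('pics/c2.png',cv2.resize(b[170:270,270:370],(600,600)))
go([.6285,.0385,.166],np.pi+.018)
"
```

```text
t 3.2 pos [0.6288 0.0386 0.1693] yaw -3.1298 j [-0.072  0.456 -0.028  1.086  0.    -0.084] F [-0.1  0.2  0.3] T [ 0.02 -0.06  0.01] op 0.0854
delta mm [ 0.3 -0.1  3.3] twist units -0.07 tilt [ 1.5e-03 -1.0e-04 -1.0e+00]
t 3.2 pos [0.6288 0.0386 0.1693] yaw -3.1298 j [-0.072  0.456 -0.028  1.086  0.    -0.084] F [-0.1  0.2  0.3] T [ 0.02 -0.06  0.01] op 0.0854
delta mm [ 0.3 -0.1  3.3] twist units -0.07 tilt [ 1.5e-03 -1.0e-04 -1.0e+00]
t 3.2 pos [0.6288 0.0386 0.1693] yaw -3.1298 j [-0.072  0.456 -0.028  1.086  0.    -0.084] F [-0.1  0.2  0.3] T [ 0.02 -0.06  0.01] op 0.0854
delta mm [ 0.3 -0.1  3.3] twist units -0.07 tilt [ 1.5e-03 -1.0e-04 -1.0e+00]
t 3.25 pos [0.6289 0.0386 0.1695] yaw -3.1297 j [-0.072  0.456 -0.027  1.085  0.    -0.084] F [ 0.9 -0.6  0.8] T [-0.03  0.01  0.01] op 0.0852
delta mm [ 0.4 -0.1  3.5] twist units -0.07 tilt [ 2.1e-03 -1.0e-04 -1.0e+00]
```

View pics/c2.png

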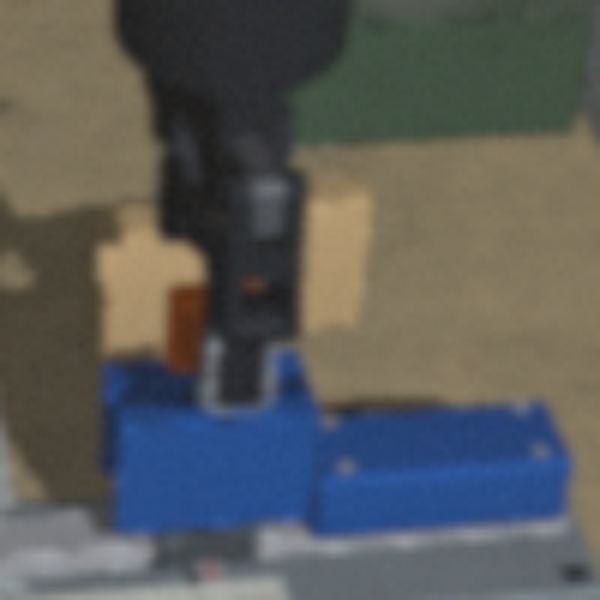

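Request:
step_arm --deltas '[1,0,0,3,0,0,0,0,3,0,0,0,0,3,0,0,0,0,3,0,0,0,0,3,0]'

```text
time_s: 3.75
position: [0.6283, 0.0389, 0.165]
tool_rot: [-0.019, 3.141, 0.0]
ft_force: [0.9, 0.0, 0.5]
opening: 0.0282
```

```bash
python3 -c "
from h import *
go([.6285,.0385,.166],np.pi+.018)"
```

```text
t 3.75 pos [0.6283 0.0389 0.165 ] yaw -3.1294 j [-0.071  0.459 -0.034  1.077  0.    -0.084] F [0.9 0.  0.5] T [ 0.02 -0.01  0.02] op 0.0282
delta mm [-0.2 -0.4 -1. ] twist units -0.07 tilt [ 1.e-04  0.e+00 -1.e+00]
```

Request:
step_arm --deltas '[0,0,0,0,0,0,0,0,0,0,0,0,0,0,0]'

```text
time_s: 4.05
position: [0.6284, 0.0374, 0.1652]
tool_rot: [-0.017, 3.141, -0.005]
ft_force: [-1.4, -7.5, 2.9]
opening: 0.011
```

```bash
python3 -c "
from h import *
go([.6285,.0385,.166],np.pi+.018)
cv2.imwrite('pics/side3.png',ctrl.capture('side')[:,:,::-1])
b=cv2.imread('pics/side3.png'); cv2.imwrite('pics/c3.png',cv2.resize(b[170:270,250:350],(600,600)))
"
```

```text
t 4.05 pos [0.6284 0.0374 0.1652] yaw -3.1307 j [-0.073  0.459 -0.034  1.077 -0.003 -0.084] F [-1.4 -7.5  2.9] T [-1.5   0.17 -0.01] op 0.011
delta mm [-0.1  1.1 -0.8] twist units -0.08 tilt [ 2.e-04 -3.e-03 -1.e+00]
```

View pics/c3.png

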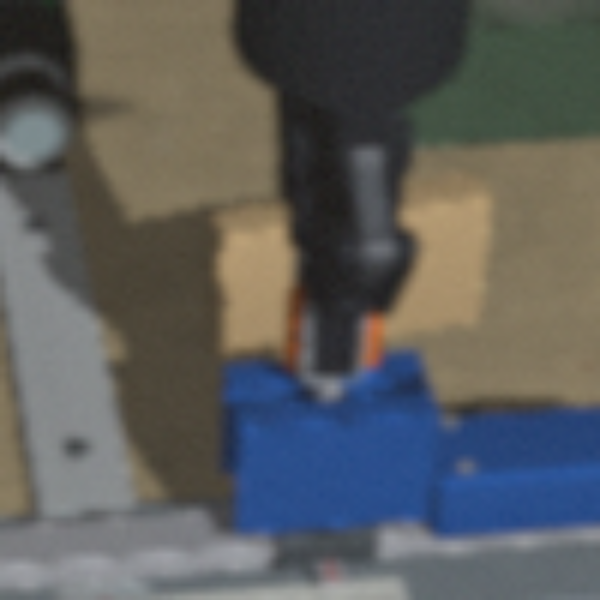

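Request:
step_arm --deltas '[0,10,-1.5,0,0,0,22,-1.6,0,0,0,35,-1.8,0,0,0,47,-1.8,0,0,0,52,-1.8,0,0]'

```text
time_s: 4.6
position: [0.5762, 0.0358, 0.1653]
tool_rot: [-0.018, 3.14, -0.002]
ft_force: [4.4, -4.7, -3.3]
opening: 0.0112
```

```bash
python3 -c "
from h import *
go([.6285-.08,.0371,.166],np.pi+.018)"
```

```text
t 4.6 pos [0.5762 0.0358 0.1653] yaw -3.1301 j [-8.300e-02  3.770e-01 -1.700e-01  1.022e+00 -1.000e-03 -9.400e-02] F [ 4.4 -4.7 -3.3] T [-0.73 -0.97 -0.02] op 0.0112
delta mm [27.7  1.6 -0.8] twist units -0.07 tilt [ 0.0017 -0.0013 -1.    ]
```

Request:
step_arm --deltas '[0,10,-1.2,0,0,0,20,-1.4,0,0,0,28,-1.5,0,0,0,28,-1.5,0,0,0,28,-1.5,0,0]'

```text
time_s: 5.1
position: [0.549, 0.0347, 0.1652]
tool_rot: [-0.019, 3.14, 0.001]
ft_force: [4.4, -0.1, -0.5]
opening: 0.0112
```

```bash
python3 -c "
from h import *
go([.6285-.08,.0371,.166],np.pi+.018)
for n in ('top','side'):
    cv2.imwrite(f'pics/{n}4.png',ctrl.capture(n)[:,:,::-1])
a=cv2.imread('pics/top4.png');b=cv2.imread('pics/side4.png')
cv2.imwrite('pics/c4.png',np.hstack([cv2.resize(a[130:230,260:360],(400,400)),cv2.resize(b[200:300,220:320],(400,400),interpolation=cv2.INTER_CUBIC)]))
"
```

```text
t 5.1 pos [0.549  0.0347 0.1652] yaw -3.1294 j [-0.09   0.335 -0.236  0.998  0.001 -0.102] F [ 4.4 -0.1 -0.5] T [ 0.35 -1.05  0.03] op 0.0112
delta mm [ 0.5  2.4 -0.8] twist units -0.07 tilt [ 1.5e-03  4.0e-04 -1.0e+00]
```

View pics/c4.png

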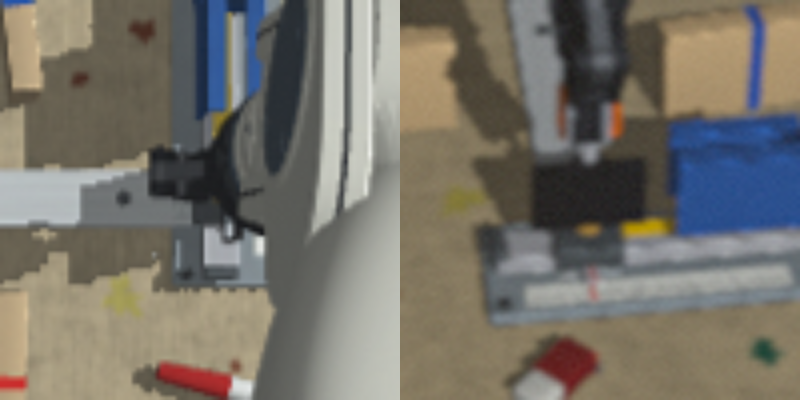

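```bash
python3 -c "
from h import *
b=cv2.imread('pics/side4.png');a=cv2.imread('pics/side0.png')
cv2.imwrite('pics/c5.png',np.vstack([cv2.resize(b[252:282,240:300],(600,300),interpolation=cv2.INTER_NEAREST),cv2.resize(a[252:282,280:340],(600,300),interpolation=cv2.INTER_NEAREST)]))
for x in (.5501,.5485): print(proj('side',[x,.0084,.01]),proj('side',[x,.0150,.012]))
"
```

```text
[267.96564869 271.36513661] [267.62611805 268.46325408]
[267.20784671 271.41773471] [266.8714805 268.5152796]
```

View pics/c5.png

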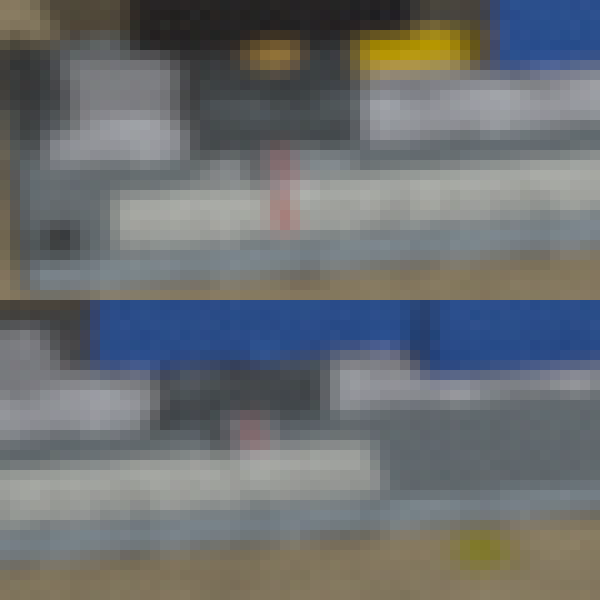

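Request:
step_arm --deltas '[0,0.5,0,0,-0.5,0,0.5,0,0,-1.1,0,0.5,0,0,-1.7,0,0.5,0,0,-2.2,0,0.5,0,0,-2.2,0]'

```text
validation failed for argument at $.de...
```

Twenty-six numbers by mistake; resending with 25.

Request:
step_arm --deltas '[0,0.5,0,0,-0.5,0,0.5,0,0,-1.1,0,0.5,0,0,-1.7,0,0.5,0,0,-2.2,0,0.5,0,0,-2.2]'

```text
time_s: 5.7
position: [0.5487, 0.0345, 0.1652]
tool_rot: [-0.322, 3.124, -0.001]
ft_force: [5.8, -1.0, 1.4]
opening: 0.0113
```

```bash
python3 -c "
from h import *
go([.5484,.0347,.165],np.pi+.394)"
```

```text
t 5.7 pos [0.5487 0.0345 0.1652] yaw -2.9359 j [-0.09   0.334 -0.237  0.998 -0.    -0.295] F [ 5.8 -1.   1.4] T [ 0.13 -1.09  0.  ] op 0.0113
delta mm [0.2 0.3 0.2] twist units -2.16 tilt [ 1.4e-03 -2.0e-04 -1.0e+00]
```

Request:
step_arm --deltas '[0,0,0,0,-0.6,0,0,0,0,-1.2,0,0,0,0,-1.7,0,0,0,0,-2.16,0,0,0,0,-2.16]'

```text
time_s: 6.2
position: [0.5487, 0.0343, 0.1652]
tool_rot: [-0.614, 3.08, -0.001]
ft_force: [5.9, -0.8, 0.5]
opening: 0.0114
```

```bash
python3 -c "
from h import *
go([.5484,.0347,.165],np.pi+.394)
for n in ('top','side'):
    cv2.imwrite(f'pics/{n}6.png',ctrl.capture(n)[:,:,::-1])
a=cv2.imread('pics/top6.png');b=cv2.imread('pics/side6.png')
cv2.imwrite('pics/c6.png',np.hstack([cv2.resize(a[130:230,260:360],(400,400)),cv2.resize(b[200:300,220:320],(400,400),interpolation=cv2.INTER_CUBIC)]))
cv2.imwrite('pics/c7.png',cv2.resize(b[215:275,230:310],(800,600),interpolation=cv2.INTER_CUBIC))
"
```

```text
t 6.2 pos [0.5487 0.0343 0.1652] yaw -2.7478 j [-0.09   0.334 -0.237  0.998 -0.    -0.484] F [ 5.9 -0.8  0.5] T [-0.13 -1.12 -0.03] op 0.0114
delta mm [0.2 0.5 0.2] twist units -0.0 tilt [ 1.4e-03 -6.0e-04 -1.0e+00]
```

View pics/c6.png

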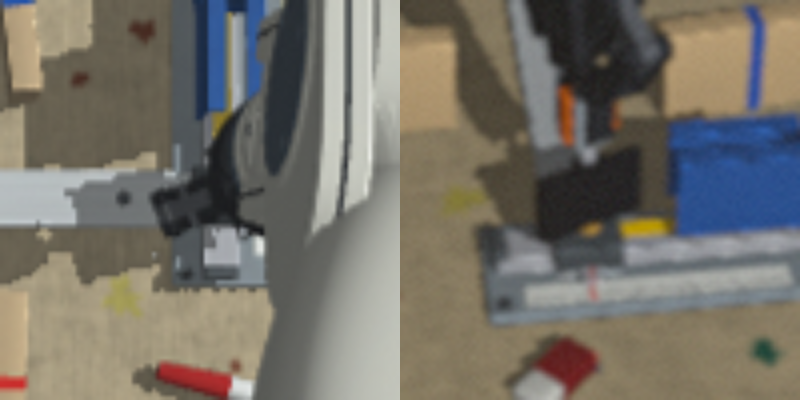

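View pics/c7.png

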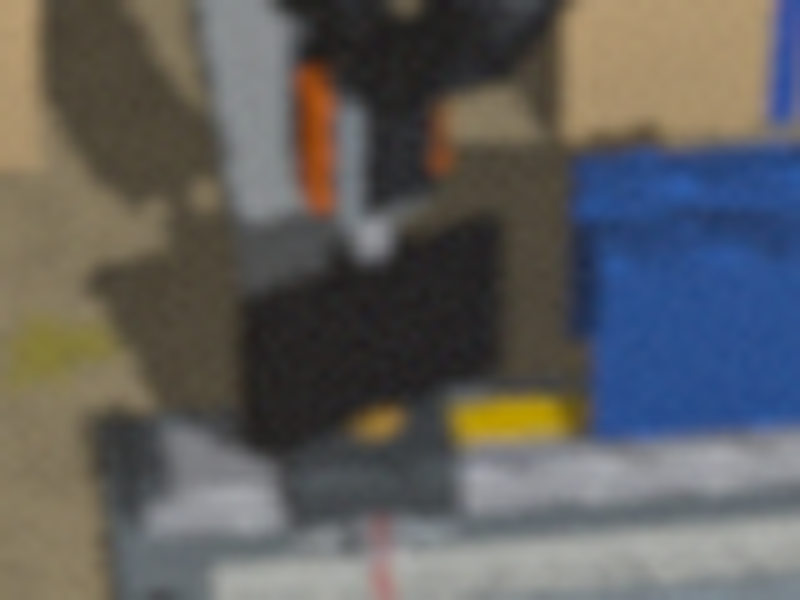

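```bash
python3 -c "
from h import *
b=cv2.imread('pics/side4.png'); cv2.imwrite('pics/c8.png',cv2.resize(b[215:275,230:310],(800,600),interpolation=cv2.INTER_CUBIC))
for z in (.070,.073):
  p=pl('side',254.5,245,z);q=pl('side',279.5,236.3,z);print(p,q,np.arctan2(q[1]-p[1],q[0]-p[0]),np.hypot(*(q-p)[:2]))
go([.5484,.0347,.165],np.pi+.394)
"
```

```text
[0.52372034 0.02612709 0.07      ] [0.57838972 0.04836166 0.07      ] 0.38627708054177035 0.05901793734788699
[0.52344153 0.02273419 0.073     ] [0.57785902 0.0448663  0.073     ] 0.3862770805417711 0.058746011953828704
t 6.3 pos [0.5487 0.0343 0.1652] yaw -2.7491 j [-0.09   0.335 -0.237  0.998 -0.    -0.483] F [ 5.8 -0.4  0.7] T [-0.07 -1.09 -0.05] op 0.0109
delta mm [0.2 0.5 0.2] twist units -0.02 tilt [ 1.4e-03 -6.0e-04 -1.0e+00]
```

View pics/c8.png

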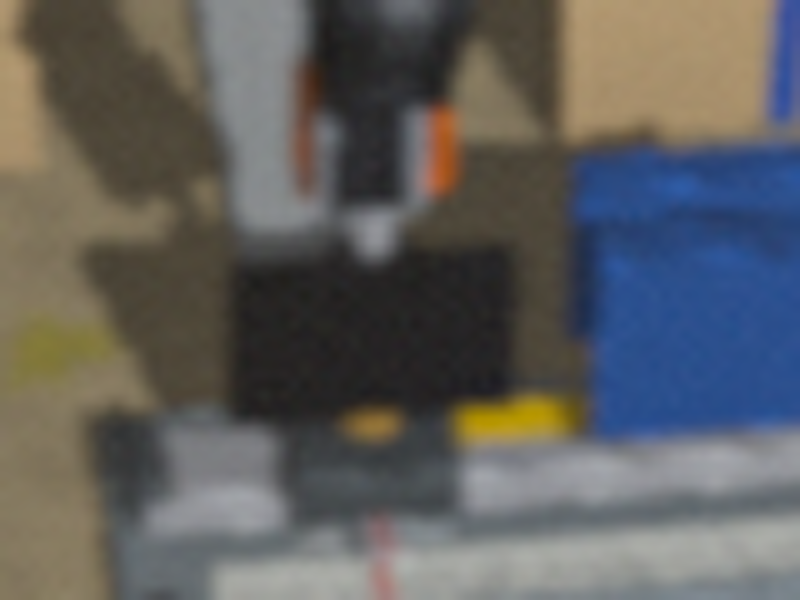

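Request:
step_arm --deltas '[0,0,0,0,0,0,0,0,0,0,0,0,0,0,0]'

```text
time_s: 6.6
position: [0.5487, 0.0343, 0.1652]
tool_rot: [-0.612, 3.08, -0.001]
ft_force: [5.4, -0.6, 0.5]
opening: 0.0111
```

```bash
python3 -c "
from h import *
go([.5484,.0347,.165],np.pi+.394)
print(np.abs(ctrl.state()['qvel']).max())
M=np.array([.549,.0365]);S=np.array([.432,.1565]);yaw=.393
for psi in(.008,.018,.028):
  a=2*yaw-psi; d=np.array([-np.sin(a),np.cos(a)]); v=S-M; print(psi,'miss mm',1000*(d[0]*v[1]-d[1]*v[0]),v@d)
print(ctrl.close_job())
"
```

```text
t 6.6 pos [0.5487 0.0343 0.1652] yaw -2.7491 j [-0.09   0.335 -0.237  0.998 -0.001 -0.482] F [ 5.4 -0.6  0.5] T [-0.09 -1.14 -0.03] op 0.0111
delta mm [0.1 0.5 0.2] twist units -0.02 tilt [ 1.3e-03 -6.0e-04 -1.0e+00]
0.0014980886858654862
0.008 miss mm -0.8814575135626945 0.16759541471249084
0.018 miss mm 0.7945127736411622 0.16759584943981318
0.028 miss mm 2.4704036102297517 0.16757952472185428
the job is handed in; nothing more can be done
None
```

I gripped the orange tab from above, pulled the slide out to the red line, and turned the mirror about 0.375 rad anticlockwise towards the red stripe. I handed the job in at 6.6 s with the tab held still; no verdict was reported.

**Slide:** the side picture taken at the line shows the pointer on the red line to within about 1 mm. The tool had moved 79.7 mm from where it gripped the tab.

**Mirror angle:** the tool stood at 0.393 rad in world axes, and the mirror frame's edge in the side picture measured 0.386 rad. I estimate the reflected view passes 1–2.5 mm from the stripe's middle, against the 16 mm allowed. That figure is worked out from positions; I had no view through the bench camera itself. The stand's yaw (0.018 rad) is known only to about 0.01 rad, which the estimate includes.

**Hold:** the gripper read about 5.4 N from the slide's spring, 11 mm finger opening on the 12 mm tab, and joint speeds under 0.002 rad/s.

**Disagreement:** the measured sideways position of the mirror axis differed by 2–3 mm between the top picture and the arm. I went by the arm's force reading and shifted the grip until the side force dropped below 1 N.

**Other objects:** the fingers stayed well above the glass, and no contact with the blocks, eraser or marker was planned or felt. I did not measure those objects' positions again at the end.

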